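Fill the knob box and snap its cover on

ROBOT

A 7-joint arm with a two-finger parallel gripper is mounted at the origin on the work surface. World frame = base frame: x ahead of the robot, y to its left, z up, the work surface at z = 0. Lengths are in m, angles in degrees, forces in N, time in s.
With the tool pointing down it reaches from about 0.425 to 0.875 m from the base axis. Payload 4.7 kg.
Tool frame: the origin (TCP) lies between the finger pads; the fingertips stand 11 mm ahead of it and the grasp point (between the pads) lies 8 mm behind it (env.tcp_to_tips is the distance from the TCP to the fingertips, in m); z points along the fingers, y is the line along which they close (so a half turn about z gives the same grasp; the last joint's range is limited). The gripper opens to 87 mm and grips with 3 to 60 N. Pads are 19 mm wide; open, the fingers measure 117 mm over their backs; the gripper's body (75 mm by 190 mm) begins 51 mm behind the grasp point.
Start: joints at [0.808, 18.392, -4.016, 83.108, 1.295, 78.541, -3.26], TCP at [0.65, -0, 0.234] pointing down, gripper open.
Joint ranges: [-163.93, 163.93], [-17.29, 119.83], [-79.2, 71.16], [3.27, 140.29], [-89.18, 269.18], [5.43, 117.66], [-154.24, 154.24]. Speed limits (degrees/s): [147.25, 147.25, 180, 180, 180, 180, 180].

INTERFACE

Orientations are given as [roll, pitch, yaw] about the fixed x, y, z axes, in that order (R = Rz(yaw) Ry(pitch) Rx(roll)).
In Python, from cell import env, viewer gives the robot as it stands.
- The arm moves only by the tool step_arm, never from a script. Its arguments are lists of equal length, an entry for each row: "delta_pos": the shift along the tool's x, y, z in units of 0.2 m (1.0 is 0.2 m), a list of three; "rot": the turn, a rotation vector about the tool's x, y, z in units of 1.5 rad (1.0 is 1.5 rad), a list of three; "gripper": the gripper command: -1 is shut, 1 is fully open, values between are in proportion. A call has 1 to 20 rows; each row is the pose to reach, as a shift and turn from the pose commanded when the call began, along the tool's axes at that moment; what a row does not reach only later rows make up. A row lasts 1/8 s, in which the tool goes at most 62.5 mm and 10.7 degrees, less where a joint would pass 70% of its speed; a pose out of reach is approached as far as the arm can. A call with a number of a shift or a turn outside -1 to 1 is refused whole. A call with a gripper value outside its range is refused whole. The fingers move at their own pace and stop on an object; "squeeze" is the grip in N (left out, the last holds). Time passes only in rows, so rows that repeat a pose let the fingers close. It gives the time, the measured TCP pose, the force, the opening and the grip force at its end, in the units of the state.
- env.get_obs(): the state, without advancing time (a new reading comes with each control period).
- viewer.read_camera(name): name is "scene" or "side" or "wrist"; returns a dict with "img" (384x512x3 uint8, red, green, blue), "fx", "fy", "cx", "cy" (pixels), "dist" ([k1, k2, p1, p2, k3] as OpenCV has them; the pictures are not rectified), "pose" (4x4, takes a point from camera to world coordinates). Camera axes: x right, y down, z forward; pixel columns grow to the right and rows downward; lengths in m; the calibration is good to about 2 mm. A picture is of the moment at which its call begins. There is no depth.
- env.sign_off(): hands the job in; it is judged then, once.
The state is a dict: "time_s": time; "qpos": joint angles; "joint_velocities": joint speeds; "effort": joint torques, N m; "tool_pos": TCP position; "tool_rot": TCP orientation; "force": force on the tool from outside, world axes, zero at the start; "wrist_torque": the same for the moment, N m; "grip_width": finger opening in m; "grasp_force": force on a finger pad.
Only numpy, scipy, OpenCV 4.12 (cv2) and the standard library are available. Lean on these libraries where they do the work, as an engineer would, in place of code of your own. Each camera call takes 0.05 s, during which the arm holds its last target. There are 200 camera calls.

TASK

Pack the set of cabinet knobs: pull the red gate of the feed bin up so that all three wooden ball knobs roll into the box, and push the gate fully shut again. Then take the holed cover by its handle, set it over the box's four standoffs, press it down evenly until every one has clicked through and it lies flat on all four, and let go. Leave the tools and other things on the bench where they are.

Things in the scene. Friction and masses are not known exactly. Their poses are not given: they have to be found in the camera images.
- seat (a point): Centre of the open wooden knob box, level with the shoulders of its four standoffs, 50 mm above the table; z up. Box 150 mm (x) by 190 mm (y) outside, 49 mm high, walls and floor 6 mm. The four standoffs stand inside it at (+-50, +-70) mm from this point. Box and feed bin are one fixed unit sharing these axes; the bin stands on the +y side.
- standoff1 (a point): Centre of the shoulder (top) of the 20 mm aluminium standoff at (-50, -70) mm from the seat point, 50 mm above the table. On each standoff a pair of brass wire spring clips rises 29 mm above the shoulder: narrow tip, 8 mm across, widening to 20 mm at 13 mm above the shoulder, 14 mm below that; they spring inwards to let a 16 mm hole pass.
- standoff2 (a point): Centre of the shoulder (top) of the 20 mm aluminium standoff at (-50, 70) mm from the seat point, 50 mm above the table. Brass clips on it as on standoff 1.
- standoff3 (a point): Centre of the shoulder (top) of the 20 mm aluminium standoff at (50, -70) mm from the seat point, 50 mm above the table. Brass clips on it as on standoff 1.
- standoff4 (a point): Centre of the shoulder (top) of the 20 mm aluminium standoff at (50, 70) mm from the seat point, 50 mm above the table. Brass clips on it as on standoff 1.
- chute_lip (a point): Middle of the lower end of the feed bin's plywood chute, 107 mm from the seat point along +y, 62 mm above the table. The chute rises 20 degrees towards +y, 44 mm wide inside; the gate stands 35 mm along +y from this point between two posts 165 mm high; behind it the bin's walls are 155 mm high and reach 185 mm from this point.
- gate (a joint): Slide gate at the base of the feed bin: an upright aluminium plate that is pulled straight up. 0 = shut, 0.065 m = fully open. It stays where it is left; moving it takes about 3 to 5 N. A knob needs it open by more than about 42 mm to roll through, and the knobs roll out one after another within about 2 s.
- gate_handle (a point): Centre of the gate's red plastic handle bar: 64 mm long (along its x, the station's x), 16 mm thick (along its y), 28 mm high; clear all round and from above. Its centre is 203 mm above the table when shut and moves up with the gate.
- knob1_center (a point): Centre of turned wooden ball knob 1 of 3, 40 mm diameter, 30 g. They start in a row in the feed bin, behind the gate, and roll by themselves.
- knob2_center (a point): Centre of turned wooden ball knob 2 of 3, 40 mm diameter, 30 g. They start in a row in the feed bin, behind the gate, and roll by themselves.
- knob3_center (a point): Centre of turned wooden ball knob 3 of 3, 40 mm diameter, 30 g. They start in a row in the feed bin, behind the gate, and roll by themselves.
- cover_handle (a point): Centre of the dark handle bar on the loose wooden cover, 24 mm above the board's underside; z up. The pale board is 146 mm (x) by 186 mm (y), 8 mm thick, about 300 g, and lies flat on the table. The bar is 22 mm wide (x), 90 mm long (y), 32 mm high, its top 40 mm above the underside. The four holes match the standoffs; either way round fits.
- cover_hole1 (a point): Centre of a 16 mm through hole of the cover, at its underside, (-50, -70) mm from the cover's centre. Snapping takes about 4 N straight down at each standoff, or 13 to 18 N in the middle. Unsnapped, the board rides on the clips, its underside about 18 mm above the shoulder; clicked through, it lies on the shoulder (up to 1.5 mm of play) and stays.
- cover_hole2 (a point): Centre of a 16 mm through hole of the cover, at its underside, (-50, 70) mm from the cover's centre. 
- cover_hole3 (a point): Centre of a 16 mm through hole of the cover, at its underside, (50, -70) mm from the cover's centre. 
- cover_hole4 (a point): Centre of a 16 mm through hole of the cover, at its underside, (50, 70) mm from the cover's centre. 
- mallet: Bystander: wooden mallet lying down, 290 mm long, head 68 mm diameter; origin under its handle's middle.
- chisel: Bystander: wood chisel lying down, 240 mm long; origin under its middle.
- glue: Bystander: white plastic glue bottle, 160 mm high, 60 mm diameter; origin at its foot.
- mug: Bystander: white mug, 90 mm high, 80 mm diameter; origin at its foot.
- sanding_block: Bystander: cork sanding block, 100 x 60 x 35 mm; origin at the centre of its underside.
- brush: Bystander: brush lying down, up to 220 mm long; origin at its underside.
- rosette: Bystander: square carved rosette block, 110 x 110 x 35 mm; origin at the centre of its underside.
There are look-alikes about, which are no part of the job. What is shaped like the part that bears cover_handle but pink is not meant.

How it is judged (in metres and radians):
On the way, in this order (a step that is already met when the one before it is completed fails the run):
1. the gate is pulled open (value of joint gate above 0.035 m), for 0.1 s.
2. all three knobs lie in the box (z of each of knob1_center, knob2_center, knob3_center in the frame of seat below -0.005 m and x of knob1_center in the frame of seat between -0.072 and 0.072 m and y of knob1_center in the frame of seat between -0.092 and 0.092 m and x of knob2_center in the frame of seat between -0.072 and 0.072 m and y of knob2_center in the frame of seat between -0.092 and 0.092 m and x of knob3_center in the frame of seat between -0.072 and 0.072 m and y of knob3_center in the frame of seat between -0.092 and 0.092 m), for 0.2 s.
3. the gate is pushed shut (within 4 mm) (all of step 2 and value of joint gate below 0.004 m), for 0.2 s.
4. the cover is snapped down over all four standoffs (all of step 3 and horizontal distance between cover_handle and seat below 0.005 m and angle between the x axis of cover_handle and the x axis of seat, either way round below 0.06 rad and z of each of cover_hole1, cover_hole2, cover_hole3, cover_hole4 in the frame of seat below 0.003 m and angle between cover_handle's own z axis and vertical below 0.1 rad), for 0.2 s.
At the end, for the whole second after the job is handed in: All knobs inside the box, centres at least 5 mm below the standoff shoulders; gate shut within 4 mm; cover released, at rest, centred within 5 mm and square within 0.06 rad (either way round), its underside within 3 mm of the shoulder at every hole (all of step 4 and linear speed of cover below 0.02 m/s); the robot touches nothing.
It fails at once if a tool or other thing on the bench is moved more than 40 mm (distance of any of mallet, chisel, glue, mug, sanding_block, brush, rosette from where it was at the start of the episode above 0.04 m).
It also fails if it takes over 54 s, if anything falls off the work surface, if the arm or the gripper's body presses on something with over 40 N, if the wrist force passes 120 N, or if a joint passes its speed limit or range.

## Working session

There is one attempt and no reset: what is moved stays moved. The work goes in short steps, Python scripts to look and compute and a tool call to move; the robot and the scene stay as the last step left them, time stands still between calls to the robot, and variables do not carry over. Pictures are saved under pics/ and viewed, at most 13 in all, crops included, and the job is handed in when it is done.

Besides the shell and the picture viewer there is one more tool, called after "Request:" by a JSON object that holds its "api" and its "payload". step_arm: Moves the arm, as the interface text tells. Shifts and turns lie within -1 to 1; 1 stands for 0.2 m of shift or 1.5 rad of turn. Its arguments: {"type":"object","properties":{"delta_pos":{"type":"array"},"rot":{"type":"array"},"gripper":{"type":"array"},"squeeze":{"type":"number"}},"required":["delta_pos","rot","gripper"]}

```bash
mkdir -p pics
python3 - <<'E'
from cell import env, viewer
import cv2,pickle
d={n:viewer.read_camera(n) for n in("scene","side","wrist")}
pickle.dump(d,open("c0.pkl","wb"))
for n in("scene","side"):
    cv2.imwrite(f"pics/{n}0.png",cv2.resize(d[n]["img"][:,:,::-1],(800,600),interpolation=cv2.INTER_CUBIC))
    print(n,d[n]["pose"].round(3).tolist(),d[n]["fx"],d[n]["dist"])
o=env.get_obs();print(o["time_s"],o["tool_pos"],o["tool_rot"],o["grip_width"])
E
```

```text
scene [[-0.47, 0.677, -0.567, 1.268], [0.883, 0.371, -0.288, 0.376], [0.015, -0.635, -0.772, 1.149], [0.0, 0.0, 0.0, 1.0]] 416.5931026468267 [-0.02129315  0.          0.          0.          0.        ]
side [[-0.981, -0.128, 0.147, 0.375], [-0.194, 0.575, -0.795, 0.783], [0.017, -0.808, -0.589, 0.728], [0.0, 0.0, 0.0, 1.0]] 366.6318606508479 [-0.04588077  0.          0.          0.          0.        ]
0.15 [ 6.49594809e-01 -3.02493740e-05  2.32719597e-01] [-1.79916240e+02  5.69096032e-03  9.00037835e+01] 0.08649339482441466
```

View pics/scene0.png

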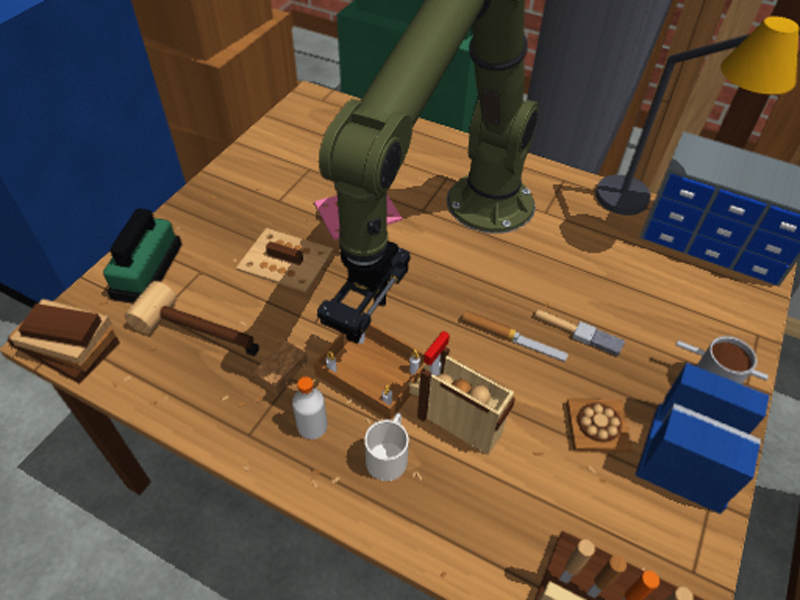

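View pics/side0.png

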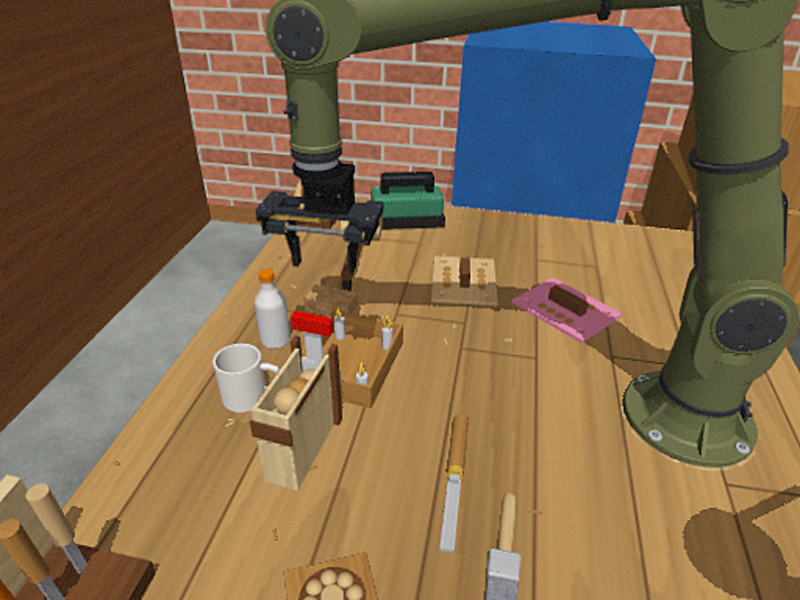

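Run:
```python
import cv2,pickle,numpy as np
d=pickle.load(open("c0.pkl","rb"))
def t(n,x,y):
    return cv2.resize(d[n]["img"][y:y+75,x:x+100,::-1],(400,300),interpolation=cv2.INTER_CUBIC)
cv2.imwrite("pics/tiles.png",np.vstack([np.hstack([t("scene",198,200),t("scene",145,130)]),np.hstack([t("side",178,190),t("side",250,140)])]))
```

```text
(no output)
```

View pics/tiles.png

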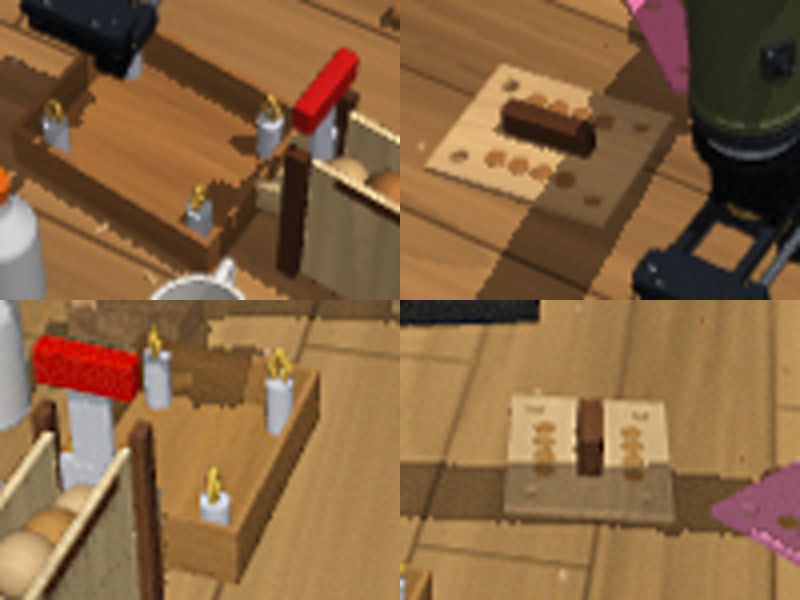

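```bash
cat > h.py <<'E'
import cv2,numpy as np
from scipy.optimize import least_squares
def proj(c,P):
    M=np.linalg.inv(c["pose"]); K=np.array([[c["fx"],0,c["cx"]],[0,c["fy"],c["cy"]],[0,0,1.]])
    return cv2.projectPoints(np.asarray(P,float).reshape(-1,3),cv2.Rodrigues(M[:3,:3])[0],M[:3,3],K,np.array(c["dist"]))[0].reshape(-1,2)
def red(img):
    h=img.astype(int);m=((h[...,0]>130)&(h[...,1]<50)&(h[...,2]<50)).astype(np.uint8)
    n,l,s,c=cv2.connectedComponentsWithStats(m);k=1+s[1:,4].argmax();return c[k],s[k]
def fit(obs,x0):
    # obs: (cam, local xyz (z above table), pixel); pose x,y,yaw
    def f(p):
        C,S=np.cos(p[2]),np.sin(p[2]);r=[]
        for c,l,u in obs:
            r.append(proj(c,[p[0]+C*l[0]-S*l[1],p[1]+S*l[0]+C*l[1],l[2]])[0]-u)
        return np.ravel(r)
    s=least_squares(f,x0,loss="soft_l1");return s.x,f(s.x).reshape(-1,2)
E
cat > m0.py <<'E'
import pickle
from h import *
d=pickle.load(open("c0.pkl","rb"))
st={"A":("scene",198,200,0,0),"B":("scene",145,130,400,0),"C":("side",178,190,0,300),"D":("side",250,140,400,300)}
def o(t,l,u,v):
    n,x,y,a,b=st[t];return d[n],l,np.array([x+(u-a+.5)/4-.5,y+(v-b+.5)/4-.5])
S=[o("A",(50,-70,79),53,100),o("A",(-50,70,79),272,95),o("A",(50,70,79),199,188),
   o("C",(50,-70,79),153,333),o("C",(-50,-70,79),279,352),o("C",(-50,70,79),213,470),
   o("A",(50,-70,50),57,118),o("A",(-50,70,50),271,115),o("A",(50,70,50),200,205),
   o("C",(50,-70,50),158,350),o("C",(-50,-70,50),280,380),o("C",(-50,70,50),214,495)]
for n in("scene","side"):
    c,s=red(d[n]["img"]);print(n,c,s);S.append((d[n],(0,142,203),c))
S=[(c,np.array(l)/1000,u) for c,l,u in S]
p,r=fit(S,[.65,.1,0]);print("seat",p[:2].round(4),np.degrees(p[2]));print(r.round(1).tolist())
B=[("B",-73,-93,505,65),("B",73,-93,425,165),("B",-73,93,672,112),("B",73,93,604,220),
   ("D",73,-93,514,396),("D",-73,-93,665,402),("D",-73,93,672,512),("D",73,93,505,507)]
B=[(c,np.array(l)/1000,u) for c,l,u in [o(t,(a,b,8),u,v) for t,a,b,u,v in B]]
p,r=fit(B,[.6,-.2,0]);print("cover",p[:2].round(4),np.degrees(p[2]));print(r.round(1).tolist())
E
python3 m0.py
```

```text
scene [279.34285714 220.13333333] [272 212  16  17 105]
side [198.91721854 206.51324503] [186 199  27  17 302]
seat [ 0.6122 -0.0096] -5.97090485633283
[[-0.3, -0.3], [-0.2, 0.3], [0.0, -0.7], [0.4, -1.4], [0.2, 0.1], [0.4, 0.1], [-0.7, 0.5], [-0.3, 0.5], [-0.3, 0.1], [-0.5, 2.0], [-0.2, 0.8], [0.4, 1.9], [-0.4, 1.7], [0.9, 0.7]]
cover [ 0.4304 -0.3547] 6.349368194674286
[[-1.2, -0.6], [-0.4, -0.3], [0.1, 0.6], [-0.2, 0.5], [-0.3, 0.4], [-0.1, 1.1], [0.9, 1.3], [0.2, -0.1]]
```

Request:
{"api": "step_arm", "payload": {"delta_pos": [[0.1,0,-0.14],[0.35,-0.06,-0.14],[0.66,-0.113,-0.14],[0.66,-0.113,-0.14],[0.66,-0.113,-0.14],[0.66,-0.113,-0.14],[0.66,-0.113,-0.14],[0.66,-0.113,-0.14],[0.66,-0.113,-0.14],[0.66,-0.113,-0.14]], "rot": [[0,0,-0.12],[0,0,-0.25],[0,0,-0.37],[0,0,-0.5],[0,0,-0.62],[0,0,-0.74],[0,0,-0.86],[0,0,-0.977],[0,0,-0.977],[0,0,-0.977]], "gripper": [1,1,1,1,1,1,1,1,1,1]}}

```text
time_s: 1.4
tool_pos: [0.6273, 0.1318, 0.2613]
tool_rot: [-180.0, -0.0, 173.8]
force: [-0.2, 0.2, -0.4]
grip_width: 0.0871
grasp_force: 0.0
```

Run:
```python
from cell import env, viewer
from h import *
import pickle
d={n:viewer.read_camera(n) for n in("scene","side","wrist")}
pickle.dump(d,open("c1.pkl","wb"))
w=d["wrist"]
print(w["pose"].round(3).tolist(),w["fx"],env.get_obs()["tool_pos"])
cv2.imwrite("pics/w1.png",np.vstack([cv2.resize(w["img"][:,:,::-1],(400,300)),cv2.resize(d["side"]["img"][150:300,150:350,::-1],(400,300),interpolation=cv2.INTER_CUBIC)]))
for n in d: print(n,red(d[n]["img"]),proj(d[n],[.627,.1316,.203]))
```

```text
[[0.106, 0.953, 0.285, 0.549], [0.994, -0.102, -0.03, 0.14], [0.0, 0.287, -0.958, 0.413], [0.0, 0.0, 0.0, 1.0]] 286.4299644635517 [0.62738206 0.131996   0.26149157]
scene (array([284.14285714, 213.5       ]), array([281, 212,   7,   4,  14], dtype=int32)) [[278.92215063 221.85339628]]
side (array([200.31889764, 207.57874016]), array([187, 201,  26,  15, 254], dtype=int32)) [[199.80602082 207.2263191 ]]
wrist (array([252.93723404, 219.70106383]), array([243, 188,  19,  66, 940], dtype=int32)) [[251.78801641 207.2480837 ]]
```

View pics/w1.png

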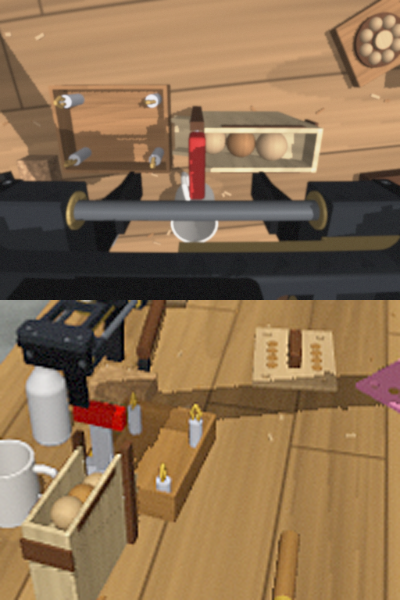

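Request:
{"api": "step_arm", "payload": {"delta_pos": [[0,0,0.17],[0,0,0.33],[0,0,0.33],[0,0,0.33],[0,0,0.33],[0,0,0.33],[0,0,0.33]], "rot": [[0,0,0],[0,0,0],[0,0,0],[0,0,0],[0,0,0],[0,0,0],[0,0,0]], "gripper": [1,1,1,-1,-1,-1,-1], "squeeze": 30}}

```text
time_s: 2.42
tool_pos: [0.6277, 0.132, 0.1962]
tool_rot: [180.0, 0.1, 174.0]
force: [-0.4, -0.3, -0.1]
grip_width: 0.0552
grasp_force: 0.0
```

Run:
```python
from h import *
import pickle
w=pickle.load(open("c1.pkl","rb"))["wrist"]
cv2.imwrite("pics/w1b.png",cv2.resize(w["img"][95:225,55:235,::-1],None,fx=4,fy=4,interpolation=cv2.INTER_CUBIC))
```

```text
(no output)
```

View pics/w1b.png

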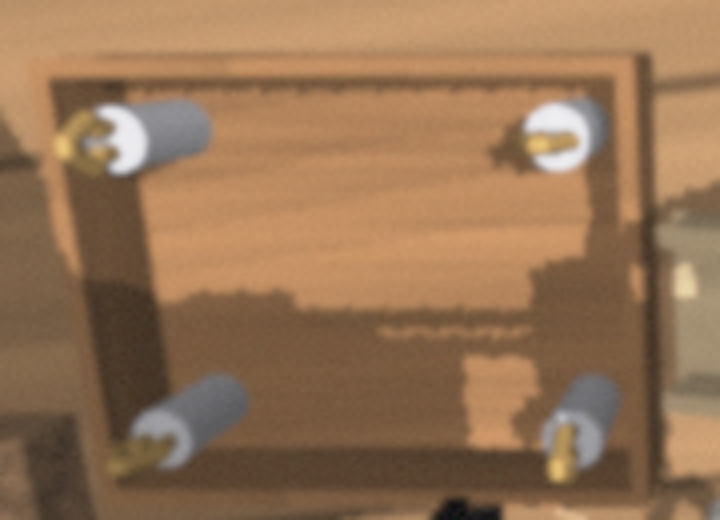

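Request:
{"api": "step_arm", "payload": {"delta_pos": [[0,0,0],[0,0,0],[0,0,0],[0,0,0],[0,0,0],[0,0,0]], "rot": [[0,0,0],[0,0,0],[0,0,0],[0,0,0],[0,0,0],[0,0,0]], "gripper": [-1,-1,-1,-1,-1,-1]}}

```text
time_s: 3.18
tool_pos: [0.6274, 0.1322, 0.1955]
tool_rot: [180.0, 0.0, 174.0]
force: [0.8, 1.5, -0.5]
grip_width: 0.0161
grasp_force: 30.0
```

```bash
cat > m1.py <<'E'
from m0 import *
w=pickle.load(open("c1.pkl","rb"))["wrist"]
W=[(w,np.array([a,b,z])/1000,np.array([55+(u+.5)/4-.5,95+(v+.5)/4-.5])) for a,b,z,u,v in
 [(-50,-70,50,112,140),(-50,70,50,557,135),(50,-70,50,162,437),(50,70,50,575,438),
  (50,70,79,561,476),(-50,70,79,531,144),(50,-70,79,112,466),(-50,-70,79,62,148),
  (-75,-95,49,32,64),(-75,95,49,650,55),(75,95,49,652,496)]]
p,r=fit(W,[.61,0,-.1]);print("wrist seat",p.round(4),np.degrees(p[2]));print(r.round(1).tolist())
p,r=fit(W+S[:12],[.61,0,-.1]);print("all seat",p.round(4),np.degrees(p[2]))
E
python3 m1.py|tail -3
```

```text
wrist seat [ 0.6146 -0.0097 -0.1065] -6.101515437140851
[[1.0, -0.3], [0.2, 0.3], [0.5, 0.3], [-0.1, 0.2], [-0.7, -1.5], [1.8, 0.3], [1.2, 0.8], [-0.4, -0.0], [-1.3, -1.5], [-3.7, -0.5], [-0.1, 2.6]]
all seat [ 0.6142 -0.0097 -0.106 ] -6.0756932190563555
```

Request:
{"api": "step_arm", "payload": {"delta_pos": [[0,0,-0.06],[0,0,-0.13],[0,0,-0.2],[0,0,-0.26],[0,0,-0.3],[0,0,-0.3],[0,0,-0.3],[0,0,-0.3],[0,0,-0.3],[0,0,-0.3],[0,0,-0.3],[0,0,-0.3],[0,0,-0.3],[0,0,-0.3],[0,0,-0.3],[0,0,-0.3],[0,0,-0.3],[0,0,-0.3],[0,0,-0.3],[0,0,-0.3]], "rot": [[0,0,0],[0,0,0],[0,0,0],[0,0,0],[0,0,0],[0,0,0],[0,0,0],[0,0,0],[0,0,0],[0,0,0],[0,0,0],[0,0,0],[0,0,0],[0,0,0],[0,0,0],[0,0,0],[0,0,0],[0,0,0],[0,0,0],[0,0,0]], "gripper": [-1,-1,-1,-1,-1,-1,-1,-1,-1,-1,-1,-1,-1,-1,-1,-1,-1,-1,-1,-1]}}

```text
time_s: 5.68
tool_pos: [0.6274, 0.1322, 0.2556]
tool_rot: [180.0, 0.0, 174.0]
force: [0.1, 3.6, 2.9]
grip_width: 0.0158
grasp_force: 30.0
```

Run:
```python
from cell import env, viewer
from h import *
import pickle
w=viewer.read_camera("wrist");s=viewer.read_camera("side")
cv2.imwrite("pics/w2.png",np.hstack([cv2.resize(w["img"][60:260,40:440,::-1],(500,250)),cv2.resize(s["img"][170:290,150:294,::-1],(300,250))]))
```

```text
(no output)
```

View pics/w2.png

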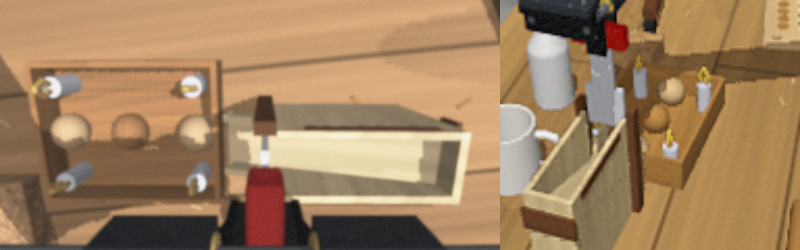

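The wrist view shows all three knobs in the box at (70,132), (130,132) and (195,132), with the bin empty. Now I'll shut the gate.

Request:
{"api": "step_arm", "payload": {"delta_pos": [[0,0,0.06],[0,0,0.13],[0,0,0.2],[0,0,0.26],[0,0,0.302],[0,0,0.305],[0,0,0.305],[0,0,0.305],[0,0,0.3],[0,0,0.3],[0,0,0.3],[0,0,0.3],[0,0,0.3]], "rot": [[0,0,0],[0,0,0],[0,0,0],[0,0,0],[0,0,0],[0,0,0],[0,0,0],[0,0,0],[0,0,0],[0,0,0],[0,0,0],[0,0,0],[0,0,0]], "gripper": [-1,-1,-1,-1,-1,-1,-1,-1,0,0,0,0,0]}}

```text
time_s: 7.4
tool_pos: [0.6274, 0.1317, 0.1954]
tool_rot: [-180.0, -0.0, 174.0]
force: [0.0, 0.3, 0.6]
grip_width: 0.043
grasp_force: 0.0
```

Request:
{"api": "step_arm", "payload": {"delta_pos": [[0,0,-0.25],[0,0,-0.5],[0.15,-0.3,-0.5],[0.3,-0.6,-0.5],[0.5,-0.9,-0.5],[0.5,-1,-0.5],[0.5,-1,-0.5],[0.5,-1,-0.5],[0.5,-1,-0.5],[0.5,-1,-0.5]], "rot": [[0,0,0],[0,0,0],[0,0,0.12],[0,0,0.24],[0,0,0.36],[0,0,0.48],[0,0,0.6],[0,0,0.72],[0,0,0.84],[0,0,0.9035]], "gripper": [0,0.3,0.3,0.3,0.3,0.3,0.3,0.3,0.3,0.3]}}

```text
time_s: 8.65
tool_pos: [0.5069, -0.0564, 0.2957]
tool_rot: [180.0, 0.0, 96.1]
force: [-0.7, 1.5, 0.2]
grip_width: 0.0564
grasp_force: 0.0
```

Request:
{"api": "step_arm", "payload": {"delta_pos": [[-0.25,-0.09,0],[-0.5,-0.18,0],[-0.75,-0.27,0],[-0.85,-0.35,0],[-0.85,-0.35,0],[-0.85,-0.35,0]], "rot": [[0,0,0],[0,0,0],[0,0,0],[0,0,0],[0,0,0],[0,0,0]], "gripper": [0.3,0.3,0.3,0.3,0.3,0.3]}}

```text
time_s: 9.4
tool_pos: [0.4568, -0.2317, 0.2956]
tool_rot: [180.0, -0.0, 96.4]
force: [0.9, 0.7, -0.3]
grip_width: 0.0566
grasp_force: 0.0
```

Run:
```python
from cell import env, viewer
from h import *
import pickle
d={n:viewer.read_camera(n) for n in("scene","side","wrist")}
pickle.dump(d,open("c2.pkl","wb"))
o=env.get_obs();print(o["time_s"],o["tool_pos"],o["tool_rot"])
print(proj(d["wrist"],[.4304,-.3547,.008]))
for n in("scene","side"):print(red(d[n]["img"]))
cv2.imwrite("pics/w3.png",cv2.resize(d["wrist"]["img"][:,:,::-1],(800,600),interpolation=cv2.INTER_CUBIC))
```

```text
9.55 [ 0.45686254 -0.23153564  0.29558396] [ 1.79985438e+02 -7.88189215e-03  9.64829650e+01]
[[226.76008569 226.71209202]]
(array([279.20952381, 220.23809524]), array([272, 212,  16,  17, 105], dtype=int32))
(array([198.89236111, 206.65277778]), array([186, 199,  27,  17, 288], dtype=int32))
```

View pics/w3.png

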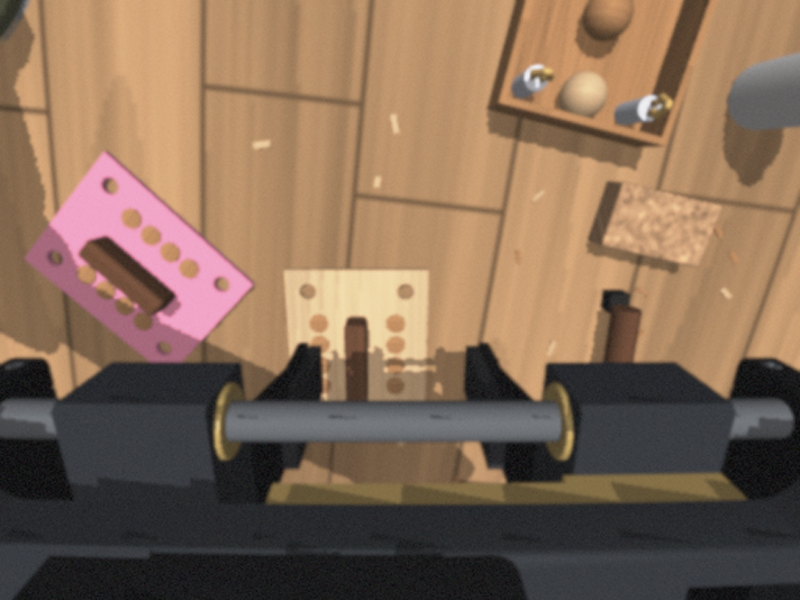

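```bash
cat > m2.py <<'E'
from m1 import *
w=pickle.load(open("c2.pkl","rb"))["wrist"]
f=lambda L:[(w,np.array([a,b,z])/1000,(np.array([u,v])+.5)*.64-.5) for a,b,z,u,v in L]
W2=f([(-73,93,8,285,270),(73,93,8,429,270),(-50,70,8,308,291),(50,70,8,405,291),(-11,45,40,346,319),(11,45,40,367,319)])
p,r=fit(W2,[.43,-.35,.1]);print("wrist cover",p.round(4),np.degrees(p[2]));print(r.round(1).tolist())
p,r=fit(W2+B,[.43,-.35,.1]);print("all cover",p.round(4),np.degrees(p[2]))
E
python3 m2.py|tail -3
```

```text
wrist cover [ 0.4351 -0.3531  0.1171] 6.710093034024192
[[-0.4, -0.7], [0.2, -1.1], [0.3, -0.2], [0.9, -0.4], [-1.1, 3.5], [-0.0, 3.5]]
all cover [ 0.4335 -0.3533  0.1034] 5.923345088851686
```

Request:
{"api": "step_arm", "payload": {"delta_pos": [[-0.2,-0.06,0],[-0.4,-0.12,0],[-0.592,-0.185,0.1],[-0.592,-0.185,0.35],[-0.592,-0.185,0.6],[-0.592,-0.185,0.85],[-0.592,-0.185,1],[-0.592,-0.185,1],[-0.592,-0.185,1]], "rot": [[0,0,0],[0,0,0],[0,0,0],[0,0,0],[0,0,0],[0,0,0],[0,0,0],[0,0,0],[0,0,0]], "gripper": [0.3,0.3,0.3,0.3,0.3,0.3,0.3,0.3,0.3]}}

```text
time_s: 10.68
tool_pos: [0.4336, -0.355, 0.0971]
tool_rot: [179.9, 0.1, 96.4]
force: [0.4, -0.4, -0.2]
grip_width: 0.0564
grasp_force: 0.0
```

Request:
{"api": "step_arm", "payload": {"delta_pos": [[0,0,0.15],[0,0,0.3],[0,0,0.365],[0,0,0.365],[0,0,0.365],[0,0,0.365],[0,0,0.365],[0,0,0.365],[0,0,0.365],[0,0,0.365]], "rot": [[0,0,0],[0,0,0],[0,0,0],[0,0,0],[0,0,0],[0,0,0],[0,0,0],[0,0,0],[0,0,0],[0,0,0]], "gripper": [0.3,0.3,0.3,0.3,-1,-1,-1,-1,-1,-1], "squeeze": 50}}

```text
time_s: 11.92
tool_pos: [0.4326, -0.3549, 0.0228]
tool_rot: [180.0, 0.0, 96.3]
force: [-0.4, 0.9, 1.4]
grip_width: 0.0216
grasp_force: 50.0
```

Request:
{"api": "step_arm", "payload": {"delta_pos": [[0,0,-0.15],[0,0,-0.4],[0,0,-0.65],[0,0,-0.9],[0,0,-1],[0,0,-1]], "rot": [[0,0,0],[0,0,0],[0,0,0],[0,0,0],[0,0,0],[0,0,0]], "gripper": [-1,-1,-1,-1,-1,-1]}}

```text
time_s: 12.68
tool_pos: [0.4327, -0.3552, 0.2236]
tool_rot: [179.9, 0.1, 96.3]
force: [-0.5, 0.6, -3.4]
grip_width: 0.0214
grasp_force: 50.0
```

Run:
```python
from cell import env, viewer
from h import *
import pickle
d={n:viewer.read_camera(n) for n in("scene","side","wrist")}
pickle.dump(d,open("c3.pkl","wb"))
o=env.get_obs();print(o["time_s"],o["tool_pos"],o["tool_rot"],o["force"])
t=[]
for n in("scene","side"):
    q=proj(d[n],[o["tool_pos"][0],o["tool_pos"][1],.2])[0].astype(int)-[50,37];print(n,q)
    t.append(cv2.resize(d[n]["img"][q[1]:q[1]+75,q[0]:q[0]+100,::-1],(400,300),interpolation=cv2.INTER_CUBIC))
w=cv2.resize(d["wrist"]["img"][:,:,::-1],(400,300));c=cv2.resize(d["wrist"]["img"][150:300,150:350,::-1],(400,300))
cv2.imwrite("pics/t3.png",np.vstack([np.hstack(t),np.hstack([w,c])]))
# glue foot
c=d["scene"];P=c["pose"]
for u,z in (((311,432),0),((305,384),.16)):
    x=cv2.undistortPoints(np.array([[[u[0]*.64,u[1]*.64]]]),np.array([[c["fx"],0,c["cx"]],[0,c["fy"],c["cy"]],[0,0,1]]),np.array(c["dist"]))[0,0]
    r=P[:3,:3]@[x[0],x[1],1];print("glue",P[:3,3]+r*(z-P[2,3])/r[2])
```

```text
12.825 [ 0.43136519 -0.35404893  0.2203301 ] [-1.79839104e+02 -1.40669724e-01  9.63201496e+01] [-0.69285768 -1.06467104 -3.26285144]
scene [125  88]
side [251  92]
glue [ 7.93132331e-01 -4.64452009e-02 -2.22044605e-16]
glue [ 0.78370527 -0.04884355  0.16      ]
```

View pics/t3.png

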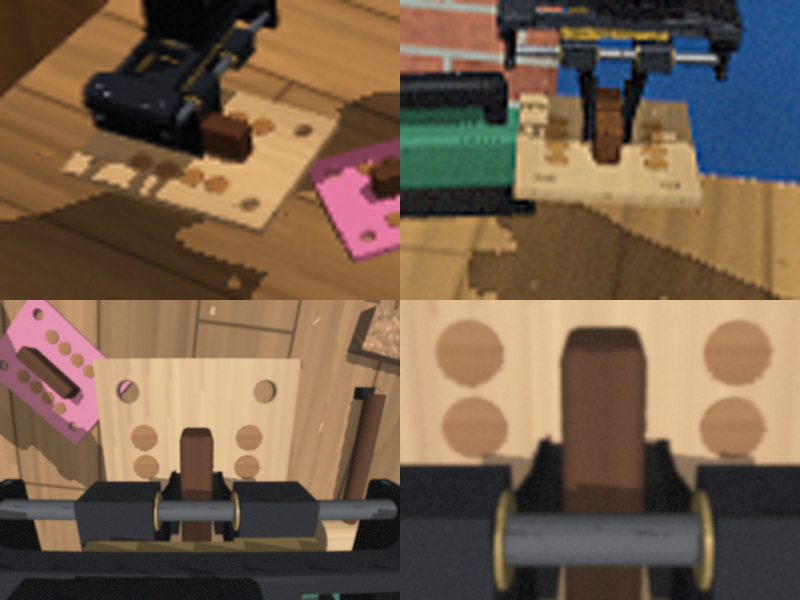

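```bash
cat > m3.py <<'E'
from m2 import *
d=pickle.load(open("c3.pkl","rb"))
zu=.2204-.0228
g=lambda n,L:[(d[n],np.array([a/1000,b/1000,z/1000+zu]),np.array(k)) for a,b,z,k in L]
W=g("wrist",[(a,b,z,((u+.5)*1.28-.5,(v-300+.5)*1.28-.5)) for a,b,z,u,v in [(-73,93,8,103,358),(73,93,8,300,359),(-50,70,8,128,390),(50,70,8,264,390)]])
T=g("scene",[(a,b,z,(125+(u+.5)/4-.5,88+(v+.5)/4-.5)) for a,b,z,u,v in [(-73,93,8,337,119),(73,93,8,265,229),(-50,70,8,303,130),(50,70,8,249,204)]])
T+=g("side",[(a,b,z,(251+(u-400+.5)/4-.5,92+(v+.5)/4-.5)) for a,b,z,u,v in [(73,93,8,515,192),(-73,93,8,698,199),(50,70,8,545,178),(-50,70,8,671,182),(-73,-93,8,689,103)]])
for n,o in(("wrist",W),("fixed",T),("all",W+T)):
    p,r=fit(o,[.43,-.35,.1]);print(n,p.round(4),np.degrees(p[2]).round(2));print(r.round(1).tolist())
E
python3 m3.py|tail -6
```

```text
wrist [ 0.4316 -0.3536  0.1062] 6.09
[[-13.3, -0.8], [0.8, -0.8], [-0.5, 1.1], [1.7, 2.0]]
fixed [ 0.4301 -0.356   0.117 ] 6.7
[[0.1, 0.4], [-1.1, 0.1], [-0.3, 0.0], [-0.2, 0.0], [0.3, -0.2], [1.2, 0.6], [0.1, 0.5], [0.1, 1.1], [-0.8, 0.6]]
all [ 0.4314 -0.3537  0.1066] 6.11
[[-13.6, -0.6], [0.3, -0.7], [-0.9, 1.3], [1.3, 2.1], [0.6, 1.0], [-1.1, 0.8], [0.1, 0.6], [-0.1, 0.6], [-0.6, 0.0], [0.4, 1.0], [-0.6, 0.7], [-0.6, 1.5], [-0.9, 0.9]]
```

Request:
{"api": "step_arm", "payload": {"delta_pos": [[0.15,0.1,0],[0.35,0.23,0],[0.55,0.36,0],[0.75,0.5,0],[0.9,0.6,0],[0.9,0.6,0],[0.9,0.6,0]], "rot": [[0,0,0.03],[0,0,0.06],[0,0,0.09],[0,0,0.12],[0,0,0.143],[0,0,0.143],[0,0,0.143]], "gripper": [-1,-1,-1,-1,-1,-1,-1]}}

```text
time_s: 13.7
tool_pos: [0.5308, -0.1633, 0.221]
tool_rot: [-179.8, 0.0, 84.0]
force: [-1.4, -1.3, -2.3]
grip_width: 0.0214
grasp_force: 50.0
```

Request:
{"api": "step_arm", "payload": {"delta_pos": [[0.15,0.06,0],[0.4,0.16,0],[0.6,0.25,0],[0.811,0.333,0],[0.811,0.333,0.1],[0.811,0.333,0.3],[0.811,0.333,0.49],[0.811,0.333,0.49],[0.811,0.333,0.49],[0.811,0.333,0.49]], "rot": [[0,0,0],[0,0,0],[0,0,0],[0,0,0],[0,0,0],[0,0,0],[0,0,0],[0,0,0],[0,0,0],[0,0,0]], "gripper": [-1,-1,-1,-1,-1,-1,-1,-1,-1,-1]}}

```text
time_s: 14.95
tool_pos: [0.6164, -0.0087, 0.1269]
tool_rot: [179.8, -0.0, 84.0]
force: [0.3, 0.5, -2.8]
grip_width: 0.0219
grasp_force: 50.0
```

Run:
```python
from cell import env, viewer
from h import *
import pickle
d={n:viewer.read_camera(n) for n in("scene","side","wrist")}
pickle.dump(d,open("c4.pkl","wb"))
o=env.get_obs();print(o["time_s"],o["tool_pos"],o["tool_rot"],o["force"])
f=lambda n,x,y:cv2.resize(d[n]["img"][y:y+75,x:x+100,::-1],(400,300),interpolation=cv2.INTER_CUBIC)
w=d["wrist"]["img"][:,:,::-1]
cv2.imwrite("pics/t4.png",np.vstack([np.hstack([f("scene",198,190),f("side",178,175)]),np.hstack([cv2.resize(w,(400,300)),cv2.resize(w[30:180,120:320],(400,300))])]))
```

```text
15.1 [ 0.6157265  -0.00840573  0.12604252] [ 1.79861707e+02 -7.83761623e-03  8.40230534e+01] [-1.0338345   1.2552677  -3.12730552]
```

View pics/t4.png

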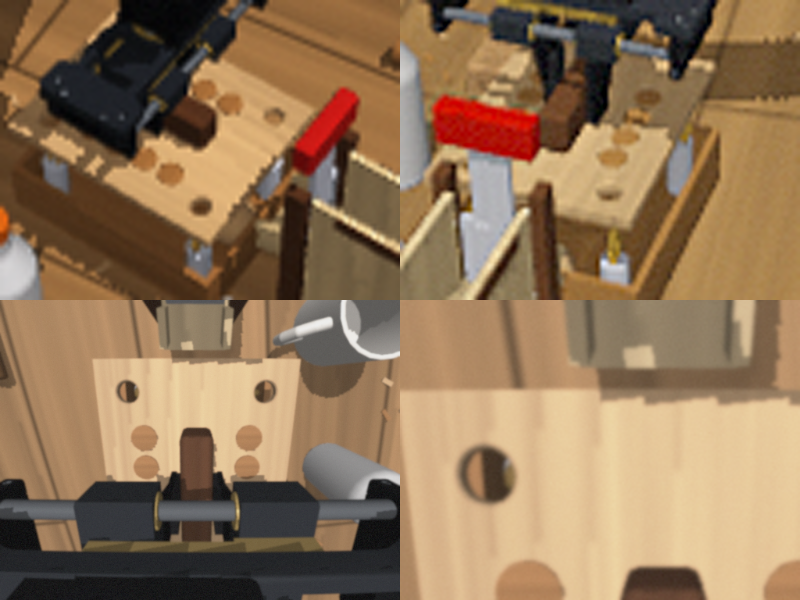

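```bash
cat > m4.py <<'E'
from m3 import *
from cell import env,viewer
d=pickle.load(open("c4.pkl","rb"))
zu=.126-.0228
T=[("scene",-50,70,275,116),("scene",50,70,201,206),("scene",-73,93,318,111),("side",-50,70,609,192),("side",-50,-70,649,97),("side",-73,93,639,220),("side",-73,-93,714,62)]
s0={"scene":(198,190,0),"side":(178,175,400)}
T=[(d[n],np.array([a/1000,b/1000,zu+.008]),np.array([s0[n][0]+(u-s0[n][2]+.5)/4-.5,s0[n][1]+(v+.5)/4-.5])) for n,a,b,u,v in T]
p,r=fit(T,[.61,-.01,-.1]);print("fixed cover",p.round(4),np.degrees(p[2]).round(2));print(r.round(1).tolist())
q,r=fit(S[:12],[.61,-.01,-.1]);print("fixed seat",q.round(4))
R=[]
for i in range(10): viewer.read_camera("wrist");R.append(np.r_[env.get_obs()["tool_pos"],env.get_obs()["tool_rot"][2]])
print(np.mean(R,0).round(4),np.std(R,0).round(4))
E
python3 m4.py|tail -4
```

```text
fixed cover [ 0.6164 -0.0066 -0.0766] -4.39
[[-0.4, -0.3], [0.5, 0.1], [-0.9, -0.8], [0.2, 0.7], [5.6, -5.0], [-1.7, 0.8], [-1.0, 0.8]]
fixed seat [ 0.6122 -0.0095 -0.1038]
[ 6.15100e-01 -8.30000e-03  1.24900e-01  8.40321e+01] [0.0002 0.     0.0004 0.0029]
```

```bash
cat > m5.py <<'E'
from m4 import *
p,r=fit([t for i,t in enumerate(T) if i!=4],[.61,-.01,-.1]);print("fixed cover",p.round(4),np.degrees(p[2]).round(2),r.round(1).tolist())
w=d["wrist"]
for s in ((.6122,-.0095),(.6146,-.0097),(.614,-.009)):
    a=np.radians(-6);R=np.array([[np.cos(a),-np.sin(a)],[np.sin(a),np.cos(a)]])
    print(s,[[proj(w,np.r_[np.array(s)+R@[x,.07],z])[0].round(1).tolist() for z in (.05,.063,.079)] for x in(-.05,.05)])
print("holes",[[proj(w,np.r_[np.array([.6151,-.0083])+R@[x,.07],.1025+z])[0].round(1).tolist() for z in (0,.008)] for x in(-.05,.05)])
crop=[cv2.resize(w["img"][y:y+30,x:x+40,::-1],(400,300),interpolation=cv2.INTER_CUBIC) for x,y in((145,100),(320,100))]
cv2.imwrite("pics/t5.png",np.hstack(crop))
E
python3 m5.py|tail -5
```

```text
fixed cover [ 0.6152 -0.0076 -0.0868] -4.97 [[-0.5, -0.5], [0.2, -0.2], [-1.0, -0.9], [0.4, 0.6], [-1.5, 0.8], [-0.3, 0.9]]
(0.6122, -0.0095) [[[181.0, 116.0], [176.9, 116.8], [171.0, 117.9]], [[310.2, 116.1], [313.8, 116.8], [318.8, 117.9]]]
(0.6146, -0.0097) [[[184.1, 115.9], [180.1, 116.7], [174.6, 117.8]], [[313.3, 116.0], [317.1, 116.8], [322.4, 117.9]]]
(0.614, -0.009) [[[183.2, 115.1], [179.2, 115.8], [173.5, 116.8]], [[312.5, 115.2], [316.2, 115.9], [321.4, 116.9]]]
holes [[[165.0, 117.2], [161.0, 117.9]], [[332.6, 117.3], [336.5, 118.0]]]
```

View pics/t5.png

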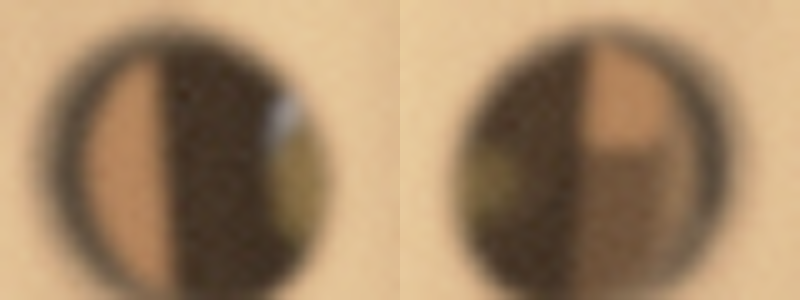

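Request:
{"api": "step_arm", "payload": {"delta_pos": [[-0.0105,-0.005,0],[-0.0105,-0.005,0.04],[-0.0105,-0.005,0.08],[-0.0105,-0.005,0.12],[-0.0105,-0.005,0.14],[-0.0105,-0.005,0.14],[-0.0105,-0.005,0.14]], "rot": [[0,0,0],[0,0,0],[0,0,0],[0,0,0],[0,0,0],[0,0,0],[0,0,0]], "gripper": [-1,-1,-1,-1,-1,-1,-1]}}

```text
time_s: 16.98
tool_pos: [0.614, -0.0103, 0.0969]
tool_rot: [180.0, -0.0, 84.0]
force: [1.1, 0.2, -3.4]
grip_width: 0.0216
grasp_force: 50.0
```

Request:
{"api": "step_arm", "payload": {"delta_pos": [[0,0,0.015],[0,0,0.03],[0,0,0.03]], "rot": [[0,0,0],[0,0,0],[0,0,0]], "gripper": [-1,-1,-1]}}

```text
time_s: 17.35
tool_pos: [0.6139, -0.0105, 0.0905]
tool_rot: [180.0, 0.0, 84.0]
force: [0.7, 0.2, -2.0]
grip_width: 0.0217
grasp_force: 50.0
```

Request:
{"api": "step_arm", "payload": {"delta_pos": [[0,0,0.01],[0,0,0.02],[0,0,0.03],[0,0,0.03]], "rot": [[0,0,0],[0,0,0],[0,0,0],[0,0,0]], "gripper": [-1,-1,-1,-1]}}

```text
time_s: 17.85
tool_pos: [0.6149, -0.0104, 0.0866]
tool_rot: [179.8, -0.0, 84.0]
force: [-2.0, -0.3, 5.2]
grip_width: 0.0213
grasp_force: 50.0
```

Request:
{"api": "step_arm", "payload": {"delta_pos": [[0,0,0.01],[0,0,0.02],[0,0,0.03],[0,0,0.04],[0,0,0.05],[0,0,0.05],[0,0,0.05]], "rot": [[0,0,0],[0,0,0],[0,0,0],[0,0,0],[0,0,0],[0,0,0],[0,0,0]], "gripper": [-1,-1,-1,-1,-1,-1,-1]}}

```text
time_s: 18.73
tool_pos: [0.6134, -0.0102, 0.0742]
tool_rot: [-180.0, 0.0, 84.0]
force: [-0.2, -0.1, -3.3]
grip_width: 0.0218
grasp_force: 50.0
```

Request:
{"api": "step_arm", "payload": {"delta_pos": [[0,0,0.01],[0,0,0.02],[0,0,0.025],[0,0,0.025]], "rot": [[0,0,0],[0,0,0],[0,0,0],[0,0,0]], "gripper": [-1,-1,-1,-1]}}

```text
time_s: 19.23
tool_pos: [0.6135, -0.0102, 0.0728]
tool_rot: [-180.0, 0.0, 84.0]
force: [-8.2, 0.1, 14.5]
grip_width: 0.0215
grasp_force: 50.0
```

Request:
{"api": "step_arm", "payload": {"delta_pos": [[0,0,-0.02],[0,0,-0.02],[0,0,-0.02],[0,0,-0.02],[0,0,-0.02],[0,0,-0.1],[0,0,-0.3],[0,0,-0.55],[0,0,-0.8],[0,0,-1],[0,0,-1]], "rot": [[0,0,0],[0,0,0],[0,0,0],[0,0,0],[0,0,0],[0,0,0],[0,0,0],[0,0,0],[0,0,0],[0,0,0],[0,0,0]], "gripper": [0,0,0,0,0,0,0,0,0,0,0]}}

```text
time_s: 20.6
tool_pos: [0.6158, -0.0101, 0.2754]
tool_rot: [179.5, -0.1, 84.0]
force: [0.3, 1.2, 0.2]
grip_width: 0.0435
grasp_force: 0.0
```

Run:
```python
from cell import env, viewer
from h import *
d={n:viewer.read_camera(n) for n in("scene","side","wrist")}
o=env.get_obs();print(o["time_s"],o["tool_pos"],o["force"])
f=lambda n,x,y:cv2.resize(d[n]["img"][y:y+75,x:x+100,::-1],(400,300),interpolation=cv2.INTER_CUBIC)
w=d["wrist"]["img"][:,:,::-1]
for n in("scene","side"):print(red(d[n]["img"])[0])
cv2.imwrite("pics/t6.png",np.vstack([np.hstack([f("scene",198,195),f("side",178,185)]),np.hstack([cv2.resize(w,(400,300)),cv2.resize(w[100:250,150:350],(400,300))])]))
```

```text
20.75 [ 0.6132429  -0.01029365  0.26921181] [-0.98312111  0.7259919  -0.57619226]
[279.34285714 220.15238095]
[198.91034483 206.55172414]
```

View pics/t6.png

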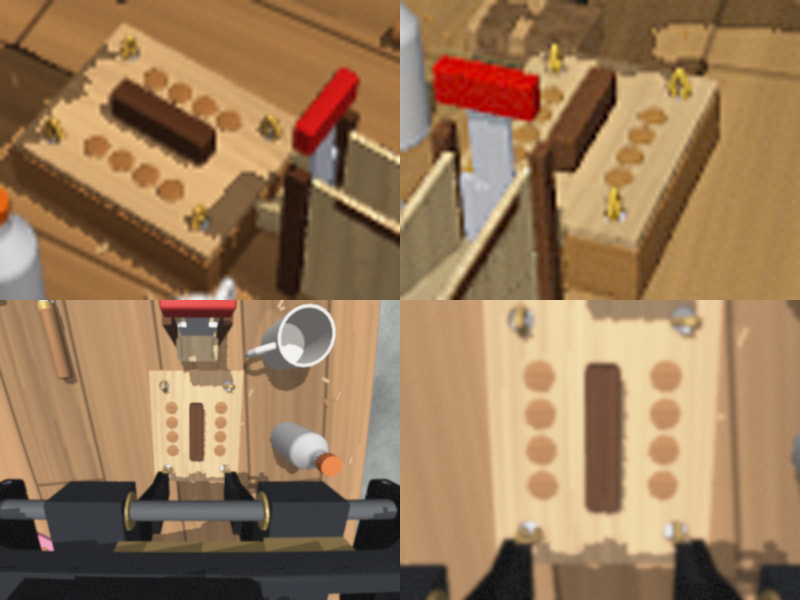

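The cover lies flat, with brass clips showing through all four holes at scene tile (128,45), (50,128), (268,125) and (199,215). The gate is shut and the gripper is clear.

```bash
python3 -c "
from cell import env
print(env.sign_off())"
```

```text
the job is handed in; nothing more can be done
None
```

I handed the job in at about 21 s. All three knobs are in the box, the gate is shut, and the cover is snapped flat on all four standoffs and released. The sign-off returned no verdict.

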